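# Take the full wire spool off its spindle and hold it on its side for wiring

### The job

I am about to wire a hive frame and need the full spool of wire, which sits underneath the run-out one on the upright spindle. Slide the upper spool off and set it down (do not drop it) standing flat on the open bench well clear of the spindle's foot; then slide the lower, full spool up off the spindle, turn it on its side so that its bore lies level, and keep holding it up there, higher than the spindle's tip and touching nothing but the gripper, so that I can draw wire from it: finish with it still in the gripper. Do not disturb the crank, embedder, end bar, lug or peg jar.

Things in the scene. Friction and masses are not known exactly. Their poses are not given: they have to be found in the camera images.
- reel_stand: fixed reel stand screwed to the bench: round grey cast foot 110 mm across and 10 mm thick, in its middle a collar 30 mm across whose top is 30 mm above the bench, and from there a bare steel spindle 12 mm thick standing upright to 92 mm above the bench. Origin: centre of the foot's underside, on the bench, z up along the spindle
- spindle_tip (a point): domed top end of the spindle, 92 mm above the bench
- lower_spool: the full spool of frame wire, loose, 0.25 to 0.4 kg: white plastic spool with two flanges 60 mm across and 5 mm thick, 34 mm wide over the flanges, bore 18 mm, steel wire wound to 55 mm across between the flanges. At the start it sits on the collar of the spindle, underside 30 mm above the bench. Origin: centre of its underside; z is its own axis (the bore), up at the start
- lower_spool_center (a point): middle of the lower spool on its axis, 17 mm above its underside
- upper_spool: the nearly run-out spool, loose, about 0.1 kg: same plastic spool as the lower one (same flanges, width and bore) but with little wire, wound to 33 mm across. At the start it lies on top of the lower spool on the same spindle, underside 64 mm and top face 98 mm above the bench; the spindle's tip ends inside its bore. Origin: centre of its underside; z is its own axis, up at the start
- crank_stand: red cast-iron hand-crank embedder, fixed to the bench: foot 110 mm in x by 140 mm in y, shaft level along its y at 130 mm height, brass wheel 57 mm across over a steel anvil at its +y end (62 mm from the origin), crank at its -y end reaching 160 mm from the origin in y and 110 mm from the shaft in x or z; 245 mm high at most. Origin: centre of the foot's underside. To be left alone
- wheel_tooth (a point): one tooth on the rim of the crank machine's brass wheel, 28 mm off the shaft, which turns with the crank. To be left alone
- spur_embedder: spur embedder lying on the bench: turned wooden handle 22 mm thick, steel shank and a brass spur wheel, 180 mm long in all along its x, wheel at +x. Origin: on the bench, about the middle of its length. To be left alone
- end_bar: pale cedar end bar lying flat on the bench: about 235 mm long along its x, 35 mm wide, 10 mm thick. Origin: near the middle of its underside. To be left alone. Beyond it (+x) a wooden hive frame, 35 mm high, lies fixed on the bench
- frame_lug: small dented aluminium frame lug, 54 by 26 mm, 15 mm high. Origin: its underside, near the middle. To be left alone
- peg_jar: squat glass jar of wooden pegs, 88 mm across, 74 mm high with pegs reaching about 90 mm. Origin: centre of its underside. To be left alone
There are look-alikes about, which are no part of the job. Leave any turquoise or yellow look-alike of the upper_spool alone.

How it is judged:
By the outcome, as a careful person would: the job done as asked, in the order asked, and still so for the second after the job is handed in, while the arm keeps its last pose, push and grip.
It also fails if it takes over 54 s, if anything falls off the work surface, if the arm or the gripper's body presses on something with over 40 N, if the wrist force passes 120 N, or if a joint passes its speed limit or range.

### The arm

A 7-joint arm with a two-finger parallel gripper is mounted at the origin on the work surface. World frame = base frame: x ahead of the robot, y to its left, z up, the work surface at z = 0. Lengths are in m, angles in rad, forces in N, time in s.
With the tool pointing down it reaches from about 0.425 to 0.925 m from the base axis. Payload 6.8 kg.
Tool frame: the origin (TCP) lies midway between the tips of the shut fingers; the grasp point (between the pads) lies 19 mm behind it (bot.hold_point_z is the distance from the TCP to the grasp point, in m); z points along the fingers, y is the line along which they close (so a half turn about z gives the same grasp; the last joint's range is limited). The gripper opens to 85 mm and grips with 20 to 120 N. Pads are 22 mm wide; open, the fingers measure 114 mm over their backs; the gripper's body (76 mm by 85 mm) begins 54 mm behind the grasp point. The pads swing forward as they close: fully open they stand 13 mm farther back than shut.
Start: joints at [1.235, 0.477, 0.022, 1.555, -0.011, 1.109, -0.083], TCP at [0.152, -0.658, 0.231] pointing down, gripper open.
Joint ranges: [-2.96, 2.96], [-0.34, 2.1], [-1.41, 1.46], [0.24, 2.44], [-1.37, 4.51], [0.17, 1.92], [-2.96, 2.96]. Speed limits (rad/s): [2.39, 2.39, 3.14, 3.14, 3.14, 3.14, 3.14].

### API

Orientations are given as a unit quaternion [w, x, y, z].
In Python, from station import bot gives the robot as it stands. The module is installed in compiled form; this text tells all that it offers.
- The arm moves only by the tool step_arm, never from a script. Its argument "increments" is a list that holds one entry, the list of rows, each a list of 7 numbers: the opening, from -1 (shut) to 1 (fully open), then the shift along the tool's x, y, z in mm, then the turn, a rotation vector about the tool's x, y, z in degrees. In form: [[[grip, x, y, z, ax, ay, az], ...]]. A call has 1 to 10 rows; each row is the pose to reach, as a shift and turn from the pose commanded when the call began, along the tool's axes at that moment; what a row does not reach only later rows make up. A row lasts 1/12 s, in which the tool goes at most 41.7 mm and 7.16 degrees, less where a joint would pass 70% of its speed; a pose out of reach is approached as far as the arm can. A call with a gripper value outside its range is refused whole. The fingers move at their own pace and stop on an object; "force" is the grip in N (left out, the last holds). Time passes only in rows, so rows that repeat a pose let the fingers close. It gives the time, the measured TCP pose, the force, the opening and the grip force at its end, in the units of the state.
- bot.get_obs(): the state, without advancing time (a new reading comes with each control period).
- bot.read_camera(name): name is "scene" or "side" or "wrist"; returns a dict with "image" (400x640x3 uint8, red, green, blue), "camera_matrix" (3x3 intrinsics, pixels), "R" (3x3) and "t" (3): a world point X has camera coordinates R X + t. Camera axes: x right, y down, z forward; pixel columns grow to the right and rows downward; lengths in m; the calibration is good to about 2 mm. A picture is of the moment at which its call begins. There is no depth.
- bot.hand_in(): hands the job in; it is judged then, once.
The state is a dict: "t": time; "q": joint angles; "joint_vel": joint speeds; "joint_torque": joint torques, N m; "eef_pos": TCP position; "tool_rot": TCP orientation; "contact_force": force on the tool from outside, world axes, zero at the start; "torque": the same for the moment, N m; "gripper_width": opening from 0.0 (shut) to 1.0 (fully open); "grasp_force": force on a finger pad.
Only numpy, scipy, OpenCV 4.12 (cv2) and the standard library are available. Lean on these libraries where they do the work, as an engineer would, in place of code of your own. Each camera call takes 0.05 s, during which the arm holds its last target. There are 200 camera calls.

## Working session

There is one attempt and no reset: what is moved stays moved. The work goes in short steps, Python scripts to look and compute and a tool call to move; the robot and the scene stay as the last step left them, time stands still between calls to the robot, and variables do not carry over. Pictures are saved under pics/ and viewed, at most 10 in all, crops included, and the job is handed in when it is done.

Besides the shell and the picture viewer there is one more tool, called after "Emit:" as name(argument=value, ...), one argument or row to a line, values as JSON. step_arm: Moves the arm, as the interface text tells. Its arguments: {"type":"object","properties":{"increments":{"type":"array"},"force":{"type":"number"}},"required":["increments"]}

```bash
mkdir -p pics; cat > h.py <<'E'
import numpy as np, cv2
from station import bot
def cam(n,save=None):
    c=bot.read_camera(n)
    if save: cv2.imwrite('pics/'+save,c['image'][:,:,::-1])
    return c
def onplane(c,u,v,z):
    K,R,t=np.array(c['camera_matrix']),np.array(c['R']),np.array(c['t'])
    d=R.T@np.linalg.inv(K)@np.array([u,v,1.]); o=-R.T@t
    return o+d*(z-o[2])/d[2]
def proj(c,X):
    p=np.array(c['camera_matrix'])@(np.array(c['R'])@np.array(X)+np.array(c['t'])); return p[:2]/p[2]
E
python3 - <<'E'
from h import *
a=cam('scene');b=cam('side')
cv2.imwrite('pics/1.png',a['image'][:,:,::-1]);cv2.imwrite('pics/2.png',b['image'][:,:,::-1])
print(bot.get_obs(),bot.hold_point_z)
for c in(a,b): print(-np.array(c['R']).T@c['t'],np.array(c['R'])[2])
E
```

```text
{'t': 0.1, 'q': array([ 1.23490077,  0.47774387,  0.0223538 ,  1.55634234, -0.01149369,
        1.1092827 , -0.08311527]), 'joint_vel': array([-0.00066965, -0.00241996,  0.00162703, -0.00251955,  0.00029682,
        0.00068437,  0.00040243]), 'joint_torque': array([ 5.63820897e-03, -5.97751880e+01,  1.61376569e+00, -2.81950736e+01,
        1.28216986e-02,  5.02099443e-03,  5.36626487e-06]), 'eef_pos': array([ 0.15229841, -0.65705522,  0.23040975]), 'tool_rot': array([-8.08547575e-04,  9.93520446e-01,  1.13650536e-01, -1.58512301e-04]), 'contact_force': array([-0.48509953, -0.34698754,  0.39703353]), 'torque': array([-0.04826167, -0.0251459 , -0.01478183]), 'grasp_force': 0.0, 'gripper_width': 0.9983869927360396} 0.0187
[1.05977114 0.27475201 0.68717207] [-0.61932943 -0.34151669 -0.70696351]
[0.24950741 0.77799838 0.79627019] [ 0.26598861 -0.72220856 -0.63848638]
```

View pics/1.png

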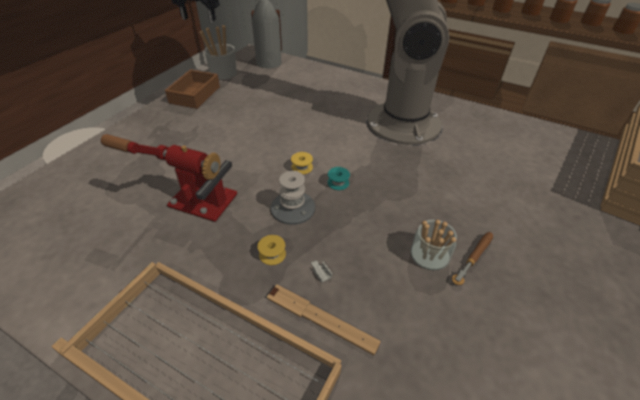

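View pics/2.png

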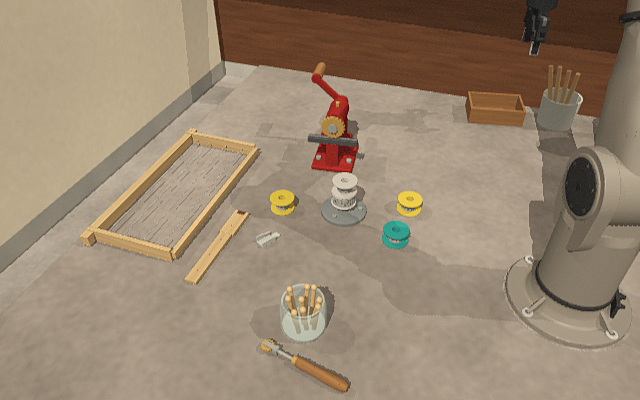

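The scene view shows the two stacked white spools on the grey foot at about (291,190), and the side view shows them at (344,190). The look-alikes are yellow at (302,162) and (271,250) and turquoise at (339,178) in the scene view, all of them on the bench. Only the white pair on the spindle fits the description. I'll confirm that in a crop and measure.

```bash
python3 - <<'E'
from h import *
a=cam('scene');b=cam('side')
ca=cv2.resize(a['image'][150:235,250:360],None,fx=4,fy=4,interpolation=2);cb=cv2.resize(b['image'][160:245,290:400],None,fx=4,fy=4,interpolation=2)
cv2.imwrite('pics/3.png',np.vstack([ca,cb])[:600,:,::-1] if 0 else cv2.resize(np.hstack([ca,cb]),(800,310))[:,:,::-1])
P=lambda n,c,u,v,z:print(n,np.round(onplane(c,u,v,z),3))
P('top A',a,291,179,.098);P('top B',b,344,180,.098)
P('foot A',a,293,208,.01);P('foot B',b,343.5,210,.01)
for n,A,B in(('yel1',(302,157),(410,197)),('yel2',(271,243),(282,195)),('turq',(339,173),(396,228))):
    P(n,a,*A,.034);P(n,b,*B,.034)
for n,p in dict(lug=(267,239),jar=(304,325),barL=(240,211),frame1=(258,150),frame2=(174,256),embH=(348,387),embW=(265,345),crank_c1=(313,167),crank_c2=(353,171),crank_c3=(357,155)).items(): P(n,b,*p,.005)
for c,r in((a,(265,320,165,235)),(b,(320,370,165,225))):
    im=c['image'];hsv=cv2.cvtColor(im,cv2.COLOR_RGB2HSV)
    m=((hsv[...,1]<50)&(hsv[...,2]>130)).astype(np.uint8);M=m*0;M[r[2]:r[3],r[0]:r[1]]=m[r[2]:r[3],r[0]:r[1]]
    print(cv2.boundingRect(M))
    for y in range(r[2],r[3],2):
        x=np.where(M[y])[0]
        if len(x):print(y,x.min(),x.max(),end='; ')
    print()
E
```

```text
top A [ 0.503 -0.104  0.098]
top B [ 0.503 -0.102  0.098]
foot A [ 0.509 -0.098  0.01 ]
foot B [ 0.501 -0.098  0.01 ]
yel1 [ 0.351 -0.167  0.034]
yel1 [ 0.357 -0.171  0.034]
yel2 [ 0.643 -0.07   0.034]
yel2 [ 0.65  -0.075  0.034]
turq [ 0.36  -0.049  0.034]
turq [ 0.364 -0.052  0.034]
lug [0.636 0.05  0.005]
jar [0.472 0.242 0.005]
barL [ 0.738 -0.017  0.005]
frame1 [ 0.808 -0.271  0.005]
frame2 [0.806 0.168 0.005]
embH [0.356 0.336 0.005]
embW [0.524 0.307 0.005]
crank_c1 [ 0.633 -0.246  0.005]
crank_c2 [ 0.526 -0.265  0.005]
crank_c3 [ 0.537 -0.34   0.005]
(280, 172, 24, 34)
173 284 298; 175 281 302; 177 280 303; 179 280 303; 181 280 303; 183 281 302; 185 284 302; 187 289 303; 189 300 303; 191 298 303; 193 289 302; 195 286 300; 197 295 296; 205 299 299; 
(320, 165, 50, 60)
165 354 354; 169 353 353; 171 321 356; 173 333 351; 175 334 354; 177 333 356; 179 332 357; 181 332 357; 183 333 356; 185 334 363; 187 333 363; 189 320 368; 191 331 356; 193 332 355; 195 332 354; 197 329 352; 199 326 355; 201 324 355; 203 323 363; 205 323 363; 207 321 364; 209 321 364; 211 322 365; 213 322 364; 215 323 363; 217 325 362; 219 327 360; 221 331 355; 223 329 351;
```

View pics/3.png

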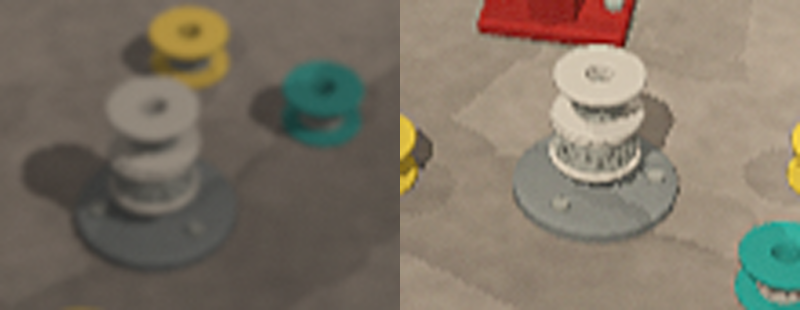

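The crop confirms it: the white stack, with the thin spool on top of the full one, stands on the grey foot. Both views agree on the axis at about (0.503, -0.102). I'll first move above the spindle.

Emit:
step_arm(
  increments=[
    [[1,10,-10,-35,0,0,0],[1,38,-37,-65,0,0,0],[1,66,-65,-80,0,0,0],[1,94,-93,-80,0,0,0],[1,122,-121,-80,0,0,0],[1,150,-149,-80,0,0,0],[1,178,-176,-80,0,0,0],[1,206,-204,-80,0,0,0],[1,234,-231,-80,0,0,0],[1,262,-259,-80,0,0,0]],
  ],
  force=40,
)

```text
t: 1.03
eef_pos: [0.3497, -0.3444, 0.3114]
tool_rot: [0.0, 0.994, 0.114, 0.0]
contact_force: [0.7, -0.7, 0.1]
gripper_width: 0.999
grasp_force: 0.0
```

Emit:
step_arm(
  increments=[
    [[1,28,-28,0,0,0,0],[1,56,-55,0,0,0,0],[1,84,-83,0,0,0,0],[1,112,-110,0,0,0,0],[1,140,-138,0,0,0,0],[1,168,-166,0,0,0,0],[1,196,-194,0,0,0,0],[1,205,-202,0,0,0,0],[1,205,-202,0,0,0,0],[1,205,-202,0,0,0,0]],
  ],
)

```text
t: 1.87
eef_pos: [0.5032, -0.1026, 0.311]
tool_rot: [0.0, 0.993, 0.114, -0.0]
contact_force: [-0.1, -1.6, 0.6]
gripper_width: 1.003
grasp_force: 0.0
```

```bash
cat >> h.py <<'E'
from scipy.spatial.transform import Rotation as Ro
def delta(X):
    o=bot.get_obs();q=o['tool_rot'];r=Ro.from_quat([q[1],q[2],q[3],q[0]])
    print('t',o['t'],'tcp',np.round(o['eef_pos'],4),'tool z',r.as_matrix()[:,2].round(3),'mm',np.round(1e3*r.inv().apply(np.array(X)-o['eef_pos']),1))
def blob(c,lo=130,s=50,box=None):
    h=cv2.cvtColor(c['image'],cv2.COLOR_RGB2HSV);return ((h[...,1]<s)&(h[...,2]>lo)).astype(np.uint8)
E
python3 - <<'E'
from h import *
c=cam('wrist','4.png');delta([.503,-.102,.10]);print(bot.get_obs()['q'].round(3),proj(c,[.503,-.102,.098]))
E
```

```text
t 1.9167 tcp [ 0.5028 -0.1039  0.311 ] tool z [-0.001 -0.001 -1.   ] mm [  0.9  -1.9 211. ]
[ 0.455  0.168 -0.421  1.812  0.075  1.178 -1.333] [328.60031002 174.66528556]
```

View pics/4.png

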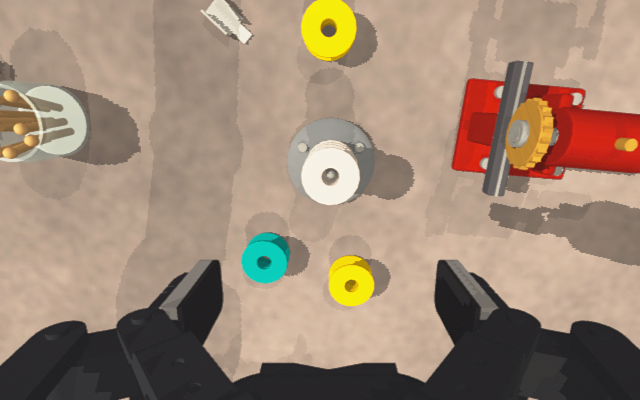

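The wrist view shows the white spool with its bore at about (330,175) and the predicted point at (329,175), so the position agrees. I'll refine it from the mask.

```bash
python3 - <<'E'
from h import *
c=cam('wrist');m=blob(c,200,40);m[:, :290]=0;m[:,380:]=0;m[:130]=0;m[215:]=0
k,_=cv2.findContours(m,0,1);k=max(k,key=cv2.contourArea);(u,v),r=cv2.minEnclosingCircle(k);x,y,w,h=cv2.boundingRect(k);print(u,v,r,x,y,w,h)
f=c['camera_matrix'][0][0]
p=onplane(c,x+w/2-.5,y+h-w/2-.5,.098);print(p, 'diam',np.linalg.norm(onplane(c,x,v,.098)-onplane(c,x+w,v,.098)))
p=onplane(c,330,176.5,.098);print(p)
for n,q in dict(wheel=(520,132),bar=(495,190)).items(): print(n,onplane(c,*q,.13 if n=='wheel' else .1))
delta([.503,-.102,.12])
E
```

```text
328.5 171.5 31.976652145385742 299 140 59 64
[ 0.5030166  -0.10261943  0.098     ] diam 0.05960612892389008
[ 0.50097192 -0.10517576  0.098     ]
wheel [ 0.58464101 -0.25968069  0.13      ]
bar [ 0.5257639 -0.2720186  0.1      ]
t 1.9667 tcp [ 0.5025 -0.1045  0.3111] tool z [-0.001 -0.001 -1.   ] mm [  1.2  -2.4 191. ]
```

Emit:
step_arm(
  increments=[
    [[1,0.5,-1,38,0,0,0],[1,0.5,-1,76,0,0,0],[1,0.5,-1,114,0,0,0],[1,0.5,-1,150,0,0,0],[1,0.5,-1,180,0,0,0],[1,0.5,-1,205,0,0,0],[1,0.5,-1,225,0,0,0],[1,0.5,-1,240,0,0,0],[1,0.5,-1,247,0,0,0],[1,0.5,-1,247,0,0,0]],
  ],
)

```text
t: 2.8
eef_pos: [0.502, -0.1033, 0.063]
tool_rot: [-0.0, 0.994, 0.113, -0.002]
contact_force: [1.6, 0.1, -0.1]
gripper_width: 1.0
grasp_force: 0.0
```

```bash
python3 - <<'E'
from h import *
b=cam('side');w=cam('wrist')
cv2.imwrite('pics/5.png',np.hstack([cv2.resize(b['image'][130:230,290:400],(440,400),interpolation=2),cv2.resize(w['image'],(360,225))[[min(i,224) for i in range(400)]]])[:,:,::-1])
delta([.503,-.1025,.064])
E
```

```text
t 2.9 tcp [ 0.5037 -0.1029  0.0649] tool z [ 0.001 -0.001 -1.   ] mm [-0.6 -0.5  0.9]
```

View pics/5.png

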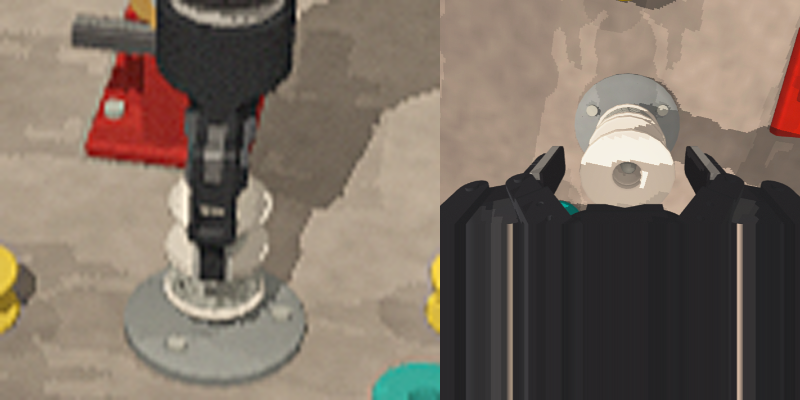

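The side crop shows the open finger in front of the upper spool, with its tip at about (343,199). The wrist view shows the spool centred between the pads. I'll check the tip height from that pixel.

```bash
python3 - <<'E'
from h import *
b=cam('side')
for d in(.0425,.05,.057):
  for z in(.055,.065,.075): print(d,z,proj(b,[.503-.226*d,-.1025+.974*d,z]).round(1))
E
```

```text
0.0425 0.055 [342.2 205.9]
0.0425 0.065 [342.3 202.5]
0.0425 0.075 [342.5 199.2]
0.05 0.055 [342. 208.]
0.05 0.065 [342.1 204.6]
0.05 0.075 [342.2 201.3]
0.057 0.055 [341.7 210. ]
0.057 0.065 [341.8 206.6]
0.057 0.075 [342.  203.2]
```

The open tip is at about 0.076, as I modelled. I'll close and lift gently.

Emit:
step_arm(
  increments=[
    [[-1,0,0,1,0,0,0],[-1,0,0,1,0,0,0],[-1,0,0,1,0,0,0],[-1,0,0,1,0,0,0],[-1,0,0,1,0,0,0],[-1,0,0,1,0,0,0],[-1,0,0,1,0,0,0],[-1,0,0,1,0,0,0]],
  ],
  force=40,
)

```text
t: 3.62
eef_pos: [0.5046, -0.1022, 0.0648]
tool_rot: [0.001, 0.994, 0.114, 0.001]
contact_force: [-1.6, -0.5, 8.1]
gripper_width: 0.681
grasp_force: 40.7
```

Emit:
step_arm(
  increments=[
    [[-1,0,0,-5,0,0,0],[-1,0,0,-12,0,0,0],[-1,0,0,-22,0,0,0],[-1,0,0,-35,0,0,0],[-1,0,0,-50,0,0,0],[-1,0,0,-70,0,0,0],[-1,0,0,-90,0,0,0],[-1,0,0,-110,0,0,0],[-1,0,0,-120,0,0,0],[-1,0,0,-120,0,0,0]],
  ],
)

```text
t: 4.45
eef_pos: [0.5051, -0.1019, 0.1861]
tool_rot: [0.001, 0.994, 0.114, 0.002]
contact_force: [-0.4, 1.1, -1.1]
gripper_width: 0.677
grasp_force: 43.2
```

```bash
python3 - <<'E'
from h import *
b=cam('side');w=cam('wrist')
cv2.imwrite('pics/6.png',np.hstack([cv2.resize(b['image'][90:230,280:420],(420,420),interpolation=2),cv2.resize(w['image'],(360,225))[[min(i,224) for i in range(420)]]])[:,:,::-1])
delta([.50,.07,.18])
E
```

```text
t 4.55 tcp [ 0.5033 -0.1019  0.1832] tool z [ 0. -0. -1.] mm [  35.6 -168.2    3.2]
```

View pics/6.png

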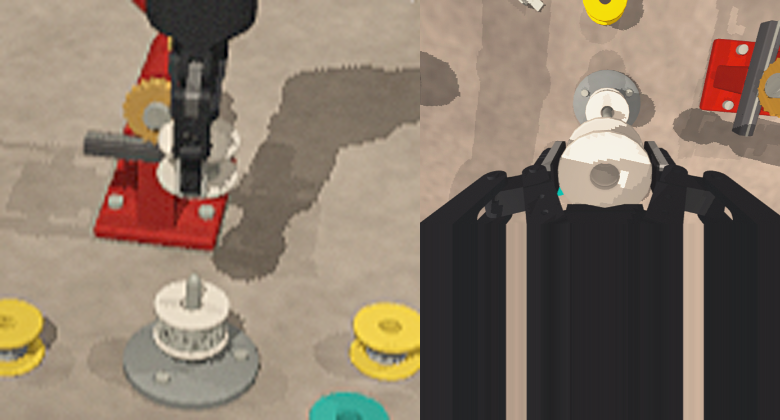

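The upper spool is gripped square and lifted, and the lower one is still on its collar at about (344,193) in the full side image. Next I'll carry it to (0.50, 0.07) and set it down.

Emit:
step_arm(
  increments=[
    [[-1,6,-28,0,0,0,0],[-1,12,-56,0,0,0,0],[-1,18,-84,0,0,0,0],[-1,24,-112,0,0,0,0],[-1,30,-140,0,0,0,0],[-1,34,-160,20,0,0,0],[-1,36,-168,50,0,0,0],[-1,36,-168,80,0,0,0],[-1,36,-168,110,0,0,0],[-1,36,-168,130,0,0,0]],
  ],
)

```text
t: 5.38
eef_pos: [0.4979, 0.0698, 0.0494]
tool_rot: [-0.0, 0.993, 0.114, -0.003]
contact_force: [-0.1, 0.6, -0.7]
gripper_width: 0.679
grasp_force: 43.2
```

Emit:
step_arm(
  increments=[
    [[-1,0,0,15,0,0,0],[-1,0,0,28,0,0,0],[-1,0,0,37,0,0,0],[-1,0,0,43,0,0,0],[-1,0,0,47,0,0,0],[-1,0,0,50,0,0,0],[-1,0,0,52,0,0,0],[-1,0,0,52,0,0,0]],
  ],
)

```text
t: 6.05
eef_pos: [0.5008, 0.0699, 0.0014]
tool_rot: [0.0, 0.994, 0.114, 0.0]
contact_force: [0.4, 0.3, -0.5]
gripper_width: 0.679
grasp_force: 43.2
```

```bash
python3 - <<'E'
from h import *
o=bot.get_obs();print(o['contact_force']);delta([.5,.07,0])
b=cam('side')
cv2.imwrite('pics/7.png',cv2.resize(b['image'][140:300,230:400],(680,600),interpolation=2)[:,:,::-1])
E
```

```text
[ 0.40691302  0.2809483  -0.54529639]
t 6.05 tcp [0.5008 0.0699 0.0014] tool z [ 0.  0. -1.] mm [-0.8 -0.3  1.4]
```

View pics/7.png

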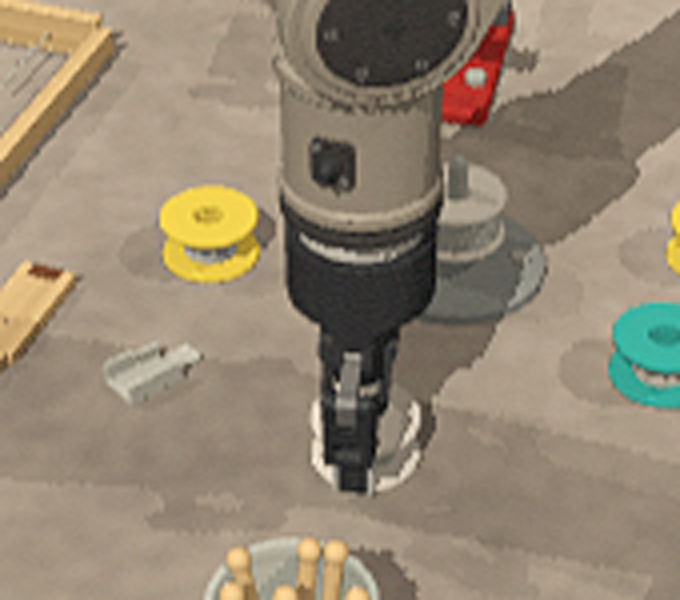

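The picture shows the spool just above the bench between the fingers, and the force shows no contact yet. I'll ease it down by millimetres.

Emit:
step_arm(
  increments=[
    [[-1,0,0,1,0,0,0],[-1,0,0,1,0,0,0]],
  ],
)

```text
t: 6.27
eef_pos: [0.5012, 0.0699, 0.001]
tool_rot: [0.0, 0.994, 0.114, 0.001]
contact_force: [-1.9, -0.9, 3.0]
gripper_width: 0.681
grasp_force: 43.4
```

Emit:
step_arm(
  increments=[
    [[-1,0,0,1,0,0,0],[-1,0,0,1,0,0,0]],
  ],
)

```text
t: 6.43
eef_pos: [0.5013, 0.0698, 0.0008]
tool_rot: [0.0, 0.994, 0.114, 0.001]
contact_force: [-4.5, -1.4, 15.0]
gripper_width: 0.679
grasp_force: 43.8
```

Emit:
step_arm(
  increments=[
    [[-1,0,0,0.5,0,0,0],[-1,0,0,0.5,0,0,0]],
  ],
)

```text
t: 6.6
eef_pos: [0.5013, 0.0698, 0.0007]
tool_rot: [0.001, 0.994, 0.114, 0.001]
contact_force: [-6.0, -1.2, 20.8]
gripper_width: 0.678
grasp_force: 44.0
```

The spool is on the bench. I'll ease the push off, open and rise.

Emit:
step_arm(
  increments=[
    [[-1,0,0,-1.5,0,0,0],[0.5,0,0,-1.5,0,0,0],[1,0,0,-1.5,0,0,0],[1,0,0,-1.5,0,0,0],[1,0,0,-1.5,0,0,0],[1,0,0,-1.5,0,0,0],[1,0,0,-15,0,0,0],[1,0,0,-45,0,0,0],[1,0,0,-75,0,0,0],[1,0,0,-110,0,0,0]],
  ],
)

```text
t: 7.43
eef_pos: [0.4995, 0.0697, 0.1089]
tool_rot: [-0.0, 0.994, 0.114, -0.001]
contact_force: [1.5, -0.2, -0.2]
gripper_width: 0.999
grasp_force: 0.0
```

Emit:
step_arm(
  increments=[
    [[1,0,0,-38,0,0,0],[1,-6,28,-68,0,0,0],[1,-12,56,-90,0,0,0],[1,-18,84,-90,0,0,0],[1,-24,112,-90,0,0,0],[1,-30,140,-90,0,0,0],[1,-36,168,-90,0,0,0],[1,-36,168,-90,0,0,0],[1,-36,168,-90,0,0,0]],
  ],
)

```text
t: 8.18
eef_pos: [0.5031, -0.1038, 0.1985]
tool_rot: [0.0, 0.994, 0.112, -0.0]
contact_force: [-0.2, 1.5, 0.3]
gripper_width: 0.998
grasp_force: 0.0
```

```bash
python3 - <<'E'
from h import *
a=cam('scene');b=cam('side');w=cam('wrist')
cv2.imwrite('pics/8.png',np.hstack([cv2.resize(b['image'][140:300,230:400],(400,376),interpolation=2),cv2.resize(w['image'],(400,250))[[min(i,249) for i in range(376)]]])[:,:,::-1])
m=blob(w,190,40);n,l,s,ce=cv2.connectedComponentsWithStats(m)
for i in range(1,n):
    if s[i][4]>300: print(s[i],ce[i].round(1),onplane(w,s[i][0]+s[i][2]/2-.5,s[i][1]+s[i][3]-s[i][2]/2-.5,.064).round(4),onplane(w,*ce[i],.034).round(4))
delta([.503,-.1025,.028])
print('tip proj',proj(w,[.503,-.1025,.092]),proj(w,[.503,-.1025,.064]),proj(b,[.5,.07,.034]))
E
```

```text
[194   0  32  23 368] [211.5   8.2] [0.615  0.0115 0.064 ] [0.6192 0.0203 0.034 ]
[ 100  112   68   68 3167] [133.1 145.2] [0.5056 0.0551 0.064 ] [0.4989 0.0706 0.034 ]
[ 297  153   74   77 3546] [331.6 191.5] [ 0.5044 -0.1041  0.064 ] [ 0.4981 -0.1042  0.034 ]
t 8.3333 tcp [ 0.5035 -0.1007  0.1987] tool z [-0.     0.001 -1.   ] mm [ -0.9   1.8 170.7]
tip proj [331.44605812 202.92387351] [331.1779743  193.77749862] [320.44095734 250.17118525]
```

View pics/8.png

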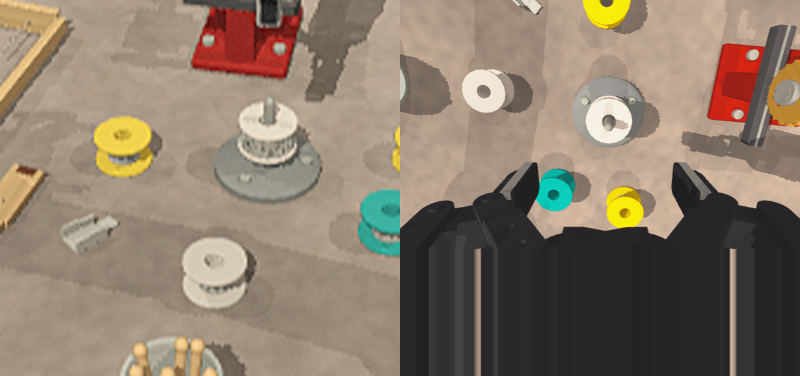

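The upper spool stands flat at (0.499, 0.071), and the lower spool sits centred at about (0.504, -0.103). I'll descend over it and grip.

Emit:
step_arm(
  increments=[
    [[1,0,0,35,0,0,0],[1,0,0,70,0,0,0],[1,0,0,100,0,0,0],[1,0,0,125,0,0,0],[1,0,0,145,0,0,0],[1,0,0,160,0,0,0],[1,0,0,168,0,0,0],[1,0,0,171,0,0,0],[1,0,0,171,0,0,0]],
  ],
)

```text
t: 9.08
eef_pos: [0.5035, -0.1011, 0.0276]
tool_rot: [-0.0, 0.993, 0.114, -0.0]
contact_force: [-0.1, -0.1, 0.6]
gripper_width: 1.003
grasp_force: 0.0
```

Emit:
step_arm(
  increments=[
    [[-1,0,0,0,0,0,0],[-1,0,0,0,0,0,0],[-1,0,0,0,0,0,0],[-1,0,0,0,0,0,0],[-1,0,0,0,0,0,0],[-1,0,0,0,0,0,0],[-1,0,0,0,0,0,0],[-1,0,0,0,0,0,0]],
  ],
  force=70,
)

```text
t: 9.75
eef_pos: [0.5046, -0.1024, 0.0293]
tool_rot: [0.001, 0.994, 0.113, 0.001]
contact_force: [-0.3, -0.7, 7.3]
gripper_width: 0.665
grasp_force: 73.7
```

Emit:
step_arm(
  increments=[
    [[-1,0,0,-4,0,0,0],[-1,0,0,-9,0,0,0],[-1,0,0,-16,0,0,0],[-1,0,0,-25,0,0,0],[-1,0,0,-36,0,0,0],[-1,0,0,-48,0,0,0],[-1,0,0,-62,0,0,0],[-1,0,0,-80,0,0,0],[-1,0,0,-105,0,0,0],[-1,0,0,-130,0,0,0]],
  ],
)

```text
t: 10.58
eef_pos: [0.503, -0.101, 0.1595]
tool_rot: [-0.0, 0.993, 0.114, -0.0]
contact_force: [1.4, -0.4, -2.8]
gripper_width: 0.665
grasp_force: 76.2
```

Emit:
step_arm(
  increments=[
    [[-1,0,0,-35,0,0,0],[-1,0,0,-70,0,0,0],[-1,0,0,-105,0,0,0],[-1,0,0,-140,0,0,0],[-1,0,0,-175,0,0,0],[-1,0,0,-210,0,0,0],[-1,0,0,-240,0,0,0],[-1,0,0,-260,0,0,0],[-1,0,0,-260,0,0,0]],
  ],
)

```text
t: 11.33
eef_pos: [0.5049, -0.1007, 0.4238]
tool_rot: [0.001, 0.993, 0.114, 0.004]
contact_force: [1.8, 0.8, -2.4]
gripper_width: 0.666
grasp_force: 76.3
```

```bash
python3 - <<'E'
from h import *
o=bot.get_obs();print(o['q'].round(3),o['contact_force'],o['torque'],o['gripper_width'],o['grasp_force']);delta([.55,-.1,.4])
E
```

```text
[ 0.483  0.106 -0.445  1.632  0.047  1.405 -1.309] [ 1.81617531  0.84131097 -2.43725122] [-0.00038538 -0.04138732  0.01827119] 0.665566537680441 76.25348153931554
t 11.3333 tcp [ 0.5049 -0.1007  0.4238] tool z [ 0.009 -0.001 -1.   ] mm [43.9  9.5 24.2]
```

The spool is off the spindle and held at a 2.4–2.8 N load. Next I'll test the tilt direction with 20 degrees about tool x.

Emit:
step_arm(
  increments=[
    [[-1,0,0,0,6,0,0],[-1,0,0,0,12,0,0],[-1,0,0,0,18,0,0],[-1,0,0,0,20,0,0],[-1,0,0,0,20,0,0]],
  ],
)

```text
t: 11.75
eef_pos: [0.5027, -0.104, 0.4157]
tool_rot: [-0.174, 0.978, 0.11, -0.021]
contact_force: [0.8, -1.3, -3.7]
gripper_width: 0.665
grasp_force: 76.5
```

```bash
python3 - <<'E'
from h import *
o=bot.get_obs();print(o['q'].round(3));delta([.55,-.1,.4])
E
```

```text
[ 0.603  0.221 -0.399  1.56  -0.232  1.532 -1.114]
t 11.75 tcp [ 0.5027 -0.104   0.4157] tool z [-0.08   0.336 -0.939] mm [47.1 11.5 12.3]
```

That way q5 runs toward its near limit, so I'll tilt the other way.

Emit:
step_arm(
  increments=[
    [[-1,0,0,0,-6,0,0],[-1,0,0,0,-12,0,0],[-1,0,0,0,-18,0,0],[-1,0,0,0,-24,0,0],[-1,0,0,0,-30,0,0],[-1,0,0,0,-36,0,0],[-1,0,0,0,-42,0,0],[-1,0,0,0,-48,0,0],[-1,0,0,0,-54,0,0],[-1,0,0,0,-60,0,0]],
  ],
)

```text
t: 12.58
eef_pos: [0.5033, -0.0996, 0.4189]
tool_rot: [0.342, 0.932, 0.108, 0.042]
contact_force: [-0.4, 0.4, -3.4]
gripper_width: 0.666
grasp_force: 76.6
```

```bash
python3 - <<'E'
from h import *
o=bot.get_obs();print(o['q'].round(3));delta([.55,-.1,.4])
E
```

```text
[ 0.203  0.071 -0.589  1.854  0.745  1.413 -1.92 ]
t 12.5833 tcp [ 0.5033 -0.0996  0.4189] tool z [ 0.152 -0.629 -0.762] mm [45.3 -3.8 21.8]
```

Emit:
step_arm(
  increments=[
    [[-1,5,0,0,-5,0,0],[-1,10,0,0,-10,0,0],[-1,15,0,0,-15,0,0],[-1,20,0,0,-20,0,0],[-1,25,0,0,-25,0,0],[-1,30,0,0,-30,0,0],[-1,35,0,0,-35,0,0],[-1,40,0,0,-40,0,0],[-1,40,0,0,-45,0,0],[-1,40,0,0,-50,0,0]],
  ],
)

```text
t: 13.42
eef_pos: [0.5428, -0.0915, 0.4168]
tool_rot: [0.703, 0.702, 0.082, 0.082]
contact_force: [0.5, -0.4, -5.8]
gripper_width: 0.664
grasp_force: 76.7
```

Emit:
step_arm(
  increments=[
    [[-1,0,0,0,0,0,0],[-1,0,0,0,0,0,0],[-1,0,0,0,0,0,0],[-1,0,0,0,0,0,0]],
  ],
)

```text
t: 13.75
eef_pos: [0.5426, -0.0926, 0.4185]
tool_rot: [0.701, 0.704, 0.08, 0.081]
contact_force: [-0.0, 0.1, -2.7]
gripper_width: 0.665
grasp_force: 76.7
```

```bash
python3 - <<'E'
from h import *
o=bot.get_obs();print(o['q'].round(3),o['gripper_width'],o['contact_force']);delta([.55,-.1,.4])
a=cam('scene');b=cam('side')
u,v=proj(b,o['eef_pos']).astype(int);print(u,v,proj(a,o['eef_pos']))
cv2.imwrite('pics/9.png',np.hstack([cv2.resize(x['image'],(1000,625),interpolation=2)[:600,200:600] for x in (a,b)])[:,:,::-1])
E
```

```text
[-0.301  0.43  -0.329  2.025  1.36   1.906 -2.499] 0.6653981474827751 [-0.02343823  0.07969316 -2.69133937]
t 13.75 tcp [ 0.5426 -0.0926  0.4185] tool z [ 0.227 -0.974 -0.004] mm [  5.5 -18.5   8.9]
327 44 [275.99484414  48.95974644]
```

View pics/9.png

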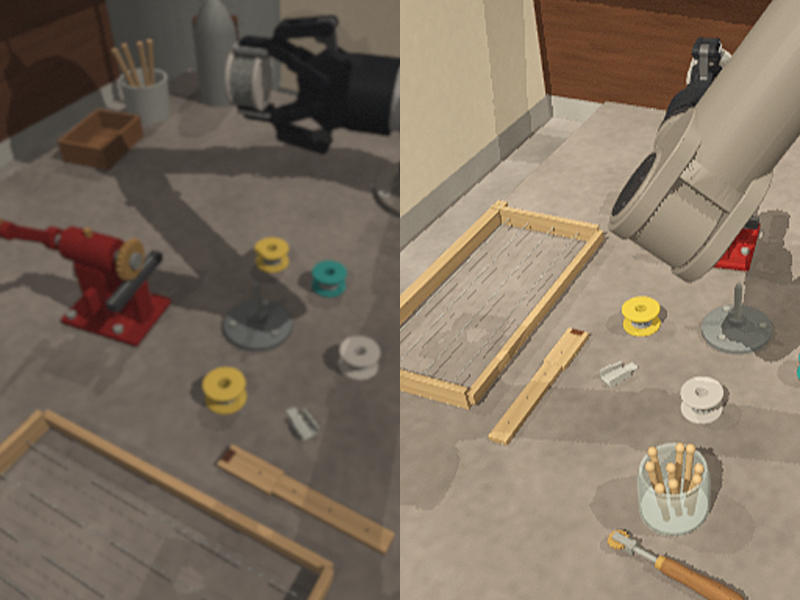

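The pictures show the full spool gripped squarely with its bore along the level tool axis, at z about 0.42 and clear of everything. In crop coordinates, it is at (247,80) in the scene view. The spindle is bare, the upper spool stands flat at (360,357), and nothing else has moved. I'll hand in.

```bash
python3 -c "
from station import bot
print(bot.hand_in())"
```

```text
the job is handed in; nothing more can be done
None
```

I handed the job in: the run-out spool stands flat on the bench about 17 cm from the spindle, and the full spool is in the gripper, bore level and about 0.42 m up, touching nothing else. The other items looked undisturbed in the last pictures; the hand-in returned no verdict.

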